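# Seat the warming stage's cover plate and hold the inspection lamp across it

### The job

Press the cover plate of the warming stage fully down so that it lies flush, and only then draw the inspection lamp straight out of its charging stand. Turn the lamp level and hold it about 6 cm above the plate, aimed across it from the side, with its lens 4 to 5 cm short of the point above the plate's middle, so that the light grazes the plate. Finish while still holding the lamp still there, in the gripper alone, with the plate flush and the other things on the bench left where they are.

Things in the scene. Friction and masses are not known exactly. Their poses are not given: they have to be found in the camera images.
- stage: Warming stage fixed on the bench: white housing 190 x 170 x 40 mm high (its x, y, z), origin at the centre of its underside, z up. In the middle of its top is a square recess filled by an aluminium cover plate. Its own -x side (dark window, green and grey buttons) roughly faces the robot.
- cover (a joint): Tilt (rad) of the aluminium cover plate, 108 x 108 x 6 mm, captive along its edge on the stage's +x side (axis parallel to the stage's y, 54 mm from the plate's middle). 0 = fully down, flush with the housing's top; positive = its -x edge stands proud (0.1: 11 mm). Stiff: it stays where left; about 5 N straight down near the -x edge moves it, to a hard stop at 0.
- cover_mid (a point): Middle of the cover plate's top face, marked by a round green window 60 mm across; 40 mm above the bench when the plate is flush.
- cover_press (a point): Point on the cover plate's top face, 22 mm in from the proud (-x) edge, midway along it: a good place to press.
- stand: Lamp's grey charging stand, fixed: base 130 x 80 x 12 mm with a 44 x 44 mm block whose round socket (24 mm wide, 50 mm deep) is inclined 45 degrees, rising towards the stand's +x, roughly away from the robot. Highest point 92 mm. Origin on the bench, 55 mm along +x from the socket's bottom; z up.
- stand_seat (a point): Bottom centre of the socket in the stand, 40 mm above the bench, where the lamp's tail sits.
- lamp: Loose pen-shaped lamp, 160 mm long, about 0.1 kg: black round body 22 mm across, aluminium head 27 mm across (last 30 mm). Origin: centre of its tail end; z runs from tail to lens. Starts with its first 50 mm loosely (1 mm all round) in the socket, lens up at about 45 degrees; pull along its axis. Grip the black body 65 to 115 mm from the tail; balance point about 80 mm.
- lamp_lens (a point): Centre of the lamp's lens face (160 mm from the tail).
- lamp_spot (a point): Imaginary point on the lamp's axis, 45 mm ahead of the lens (205 mm from the tail), moving with the lamp.
- dish: Bystander: flat round glass dish, 64 mm across, 15 mm high, origin at the centre of its underside. Leave alone.
- jar: Bystander: small amber jar, 48 mm across, 55 mm high, origin at the centre of its underside. Leave alone.
- flask: Bystander: clear bottle with blue cap, 60 mm across, 130 mm high, origin at the centre of its underside. Leave alone.
- amber: Bystander: amber bottle with black cap, 56 mm across, 120 mm high, origin at the centre of its underside. Leave alone.
- slidebox: Bystander: closed blue slide box, 85 x 120 x 34 mm, origin at the centre of its underside. Leave alone.
- tipbox: Bystander: closed green box, 80 x 120 x 50 mm, origin at the centre of its underside. Leave alone.
- cup: Bystander: white ceramic cup, 80 mm across, 80 mm high, origin at the centre of its underside. Leave alone.
Mind the look-alikes: they are no part of the job. There is more than one size of the stand; the job needs the smaller. Of the things shaped like the lamp, the black one is meant.

How it is judged:
By the outcome, as a careful person would: the job done as asked, in the order asked, and still so for the second after the job is handed in, while the arm keeps its last pose, push and grip.
It also fails if it takes over 51 s, if anything falls off the work surface, if the arm or the gripper's body presses on something with over 40 N, if the wrist force passes 120 N, or if a joint passes its speed limit or range.

### The arm

A 6-joint arm with a two-finger parallel gripper is mounted at the origin on the work surface. World frame = base frame: x ahead of the robot, y to its left, z up, the work surface at z = 0. Lengths are in m, angles in rad, forces in N, time in s.
With the tool pointing down it reaches from about 0.225 to 0.875 m from the base axis. Payload 3.4 kg.
Tool frame: the origin (TCP) lies at the very end of the fingers, on their centre line; the grasp point (between the pads) lies 19 mm behind it; x points along the fingers, y is the direction in which the jaws open and shut, and the axes are right-handed (so a half turn about x gives the same grasp; the last joint's range is limited). The gripper opens to 85 mm and grips with 20 to 120 N. Pads are 22 mm wide; open, the fingers measure 114 mm over their backs; the gripper's body (76 mm by 85 mm) begins 54 mm behind the grasp point. The pads swing forward as they close: fully open they stand 13 mm farther back than shut.
Start: joints at [-1.447, 0.276, 1.505, -0, 1.361, -0.121], TCP at [0.139, -0.558, 0.231] pointing down, gripper open.
Joint ranges: [-2.89, 2.89], [-0.75, 2.08], [0.22, 2.7], [-1.18, 4.32], [0.11, 2.71], [-2.7, 2.7]. Speed limits (rad/s): [2.57, 2.57, 3.14, 3.14, 3.14, 3.14].

### API

Orientations are given as a unit quaternion [w, x, y, z].
In Python, from rig import manip gives the robot as it stands. The module is installed in compiled form; this text tells all that it offers.
- The arm moves only by the tool play_rows, never from a script. Its argument "plan" is a list that holds one entry, the list of rows, each a list of 5 numbers: the closure, from 0 (fully open) to 1 (shut), then the shift along the tool's x, y, z in m, then the turn about the tool's x in degrees. A call has 1 to 12 rows; each row is the pose to reach, as a shift and turn from the pose measured when the call began, along the tool's axes at that moment; what a row does not reach only later rows make up. A row lasts 1/10 s, in which the tool goes at most 50 mm and 8.59 degrees, less where a joint would pass 70% of its speed; a pose out of reach is approached as far as the arm can. A call with a gripper value outside its range is refused whole. The fingers move at their own pace and stop on an object; "grip_force" is the grip in N (left out, the last holds). Time passes only in rows, so rows that repeat a pose let the fingers close. It gives the time, the measured TCP pose, the force and the opening at its end, in the units of the state.
- manip.get_state(): the state, without advancing time (a new reading comes with each control period).
- manip.get_image(name): name is "scene" or "top"; returns (picture, depth): 480x640x3 uint8, red, green, blue; 480x640 float32, m along the optical axis (not along the pixel's ray), 0 where there is no reading.
- manip.camera_params(name): a dict with "intrinsics" (3x3 intrinsics, pixels), "R" (3x3) and "t" (3): a world point X has camera coordinates R X + t. Camera axes: x right, y down, z forward; pixel columns grow to the right and rows downward; lengths in m; the calibration is good to about 2 mm. A picture is of the moment at which its call begins. camera_params takes no time and is no camera call.
- manip.sign_off(): hands the job in, once; it reports no verdict.
The state is a dict: "clock": time; "qpos": joint angles; "qd": joint speeds; "effort": joint torques, N m; "position": TCP position; "ee_rot": TCP orientation; "contact_force": force on the tool from outside, world axes, zero at the start; "moment": the same for the moment, N m; "width": finger opening in m.
Only numpy, scipy, OpenCV 4.12 (cv2) and the standard library are available. Lean on these libraries where they do the work, as an engineer would, in place of code of your own. Each camera call takes 0.05 s, during which the arm holds its last target.

## Working session

There is one attempt and no reset: what is moved stays moved. The work goes in short steps, Python scripts to look and compute and a tool call to move; the robot and the scene stay as the last step left them, time stands still between calls to the robot, and variables do not carry over. Pictures are saved under pics/ and viewed, and the job is handed in when it is done.

Besides the shell and the picture viewer there is one more tool, called after "Emit:" as a command line: name --argument value ..., lists and objects as JSON in quotes. play_rows: Moves the arm, as the interface text tells. Its arguments: {"type":"object","properties":{"plan":{"type":"array","items":{"type":"array","items":{"type":"array","items":{"type":"number"}}}},"grip_force":{"type":"number"}},"required":["plan"]}

```bash
mkdir -p pics
python3 - <<'E'
from rig import manip
import cv2,numpy as np
for n in("scene","top"):
    p,d=manip.get_image(n); cv2.imwrite(f"pics/{n}0.png",p[:,:,::-1]); np.savez(f"{n}0.npz",p=p,d=d)
    c=manip.camera_params(n); print(n,c)
s=manip.get_state(); print(s)
E
```

```text
scene {'intrinsics': array([[592.812935  ,   0.        , 316.08353045],
       [  0.        , 592.812935  , 228.25588101],
       [  0.        ,   0.        ,   1.        ]]), 'R': array([[ 8.49357226e-01,  5.27818392e-01, -2.18380139e-04],
       [ 4.04888705e-01, -6.51805984e-01, -6.41259773e-01],
       [-3.38611043e-01,  5.44570202e-01, -7.67323827e-01]]), 't': array([-0.49867809, -0.13556936,  1.78638428])}
top {'intrinsics': array([[573.8438537 ,   0.        , 309.31528689],
       [  0.        , 573.8438537 , 235.36706095],
       [  0.        ,   0.        ,   1.        ]]), 'R': array([[ 0.02640335, -0.99963773,  0.00522143],
       [-0.9916719 , -0.02685088, -0.12595984],
       [ 0.12605441, -0.00185218, -0.9920216 ]]), 't': array([-0.01104275,  0.57766593,  1.48354785])}
{'clock': 0.1, 'qpos': array([-1.44697988e+00,  2.76552070e-01,  1.50603831e+00, -1.33302161e-06,
        1.36069891e+00, -1.21018264e-01]), 'qd': array([-0.00059085, -0.00265831, -0.00369943, -0.00046125,  0.00011061,
        0.00099002]), 'effort': array([ 1.62896613e-03, -4.17698228e+01, -2.46405262e+01, -2.06685659e-04,
        5.84549867e-03,  6.46421199e-06]), 'position': array([ 0.13930157, -0.55737198,  0.23050196]), 'ee_rot': array([-0.08574632, -0.70181348, -0.08694602,  0.70181608]), 'contact_force': array([-0.49648463,  0.96314772, -0.35648517]), 'moment': array([ 0.03647001, -0.01630434, -0.0378702 ]), 'width': 0.0851171454629951}
```

View pics/scene0.png

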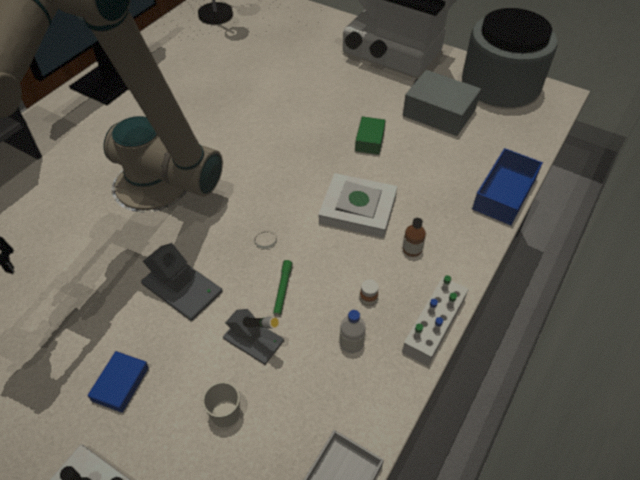

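View pics/top0.png

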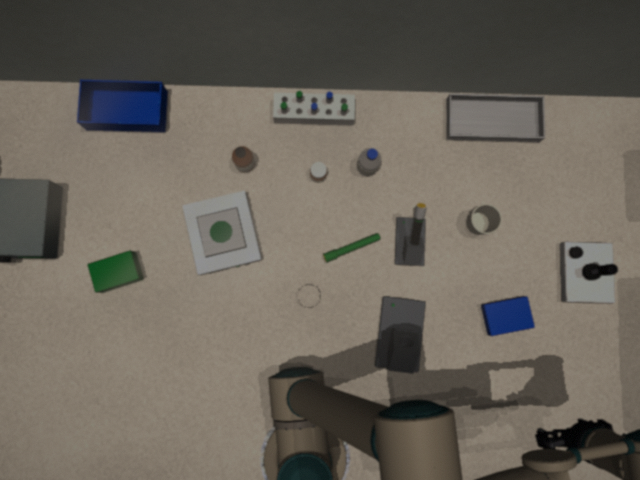

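The scene camera shows the black lamp in the smaller stand at about (258,325), with the stage at (358,203). In the top view they are at (413,235) and (222,232). Next I'll enlarge both.

```bash
cat > h.py <<'E'
import numpy as np,cv2
from rig import manip
from scipy.spatial.transform import Rotation as Ro
def cam(n):
    c=manip.camera_params(n); return c["intrinsics"],c["R"],c["t"]
def w(n,u,v,z=None,d=None):
    K,R,t=cam(n); r=np.linalg.solve(K,[u,v,1.])
    o=-R.T@t; dr=R.T@r
    s=(z-o[2])/dr[2] if z is not None else d
    return o+s*dr
def proj(n,X):
    K,R,t=cam(n); q=K@(R@np.asarray(X)+t); return q[:2]/q[2]
def cloud(n,d):
    K,R,t=cam(n); v,u=np.mgrid[:480,:640]
    P=np.stack([(u-K[0,2])/K[0,0]*d,(v-K[1,2])/K[1,1]*d,d],-1)
    return (P-t)@R
def crop(p,name,x0,y0,x1,y1,k):
    c=cv2.resize(p[y0:y1,x0:x1],None,fx=k,fy=k,interpolation=cv2.INTER_CUBIC)
    cv2.imwrite(name,cv2.convertScaleAbs(c[:,:,::-1],alpha=1.5))
def pose():
    s=manip.get_state(); q=s["ee_rot"]; return s,np.array(s["position"]),Ro.from_quat([q[1],q[2],q[3],q[0]]).as_matrix()
E
python3 - <<'E'
from h import *
s=np.load("scene0.npz");t=np.load("top0.npz")
crop(s["p"],"pics/c1.png",210,290,310,370,8)
crop(t["p"],"pics/c2.png",380,190,460,270,7)
crop(t["p"],"pics/c3.png",175,185,275,280,6)
crop(s["p"],"pics/c4.png",310,160,410,240,8)
E
```

```text
(no output)
```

View pics/c1.png

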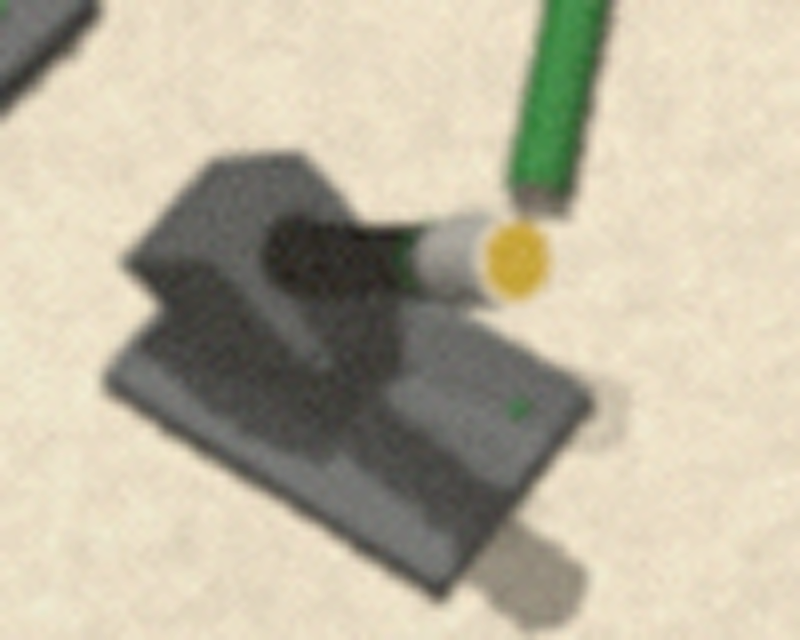

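View pics/c2.png

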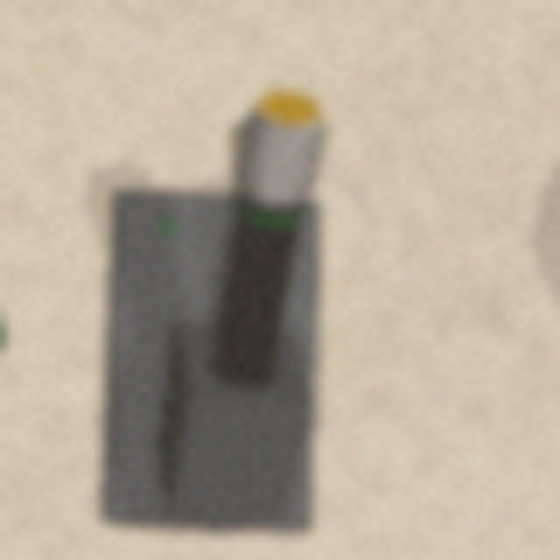

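View pics/c3.png

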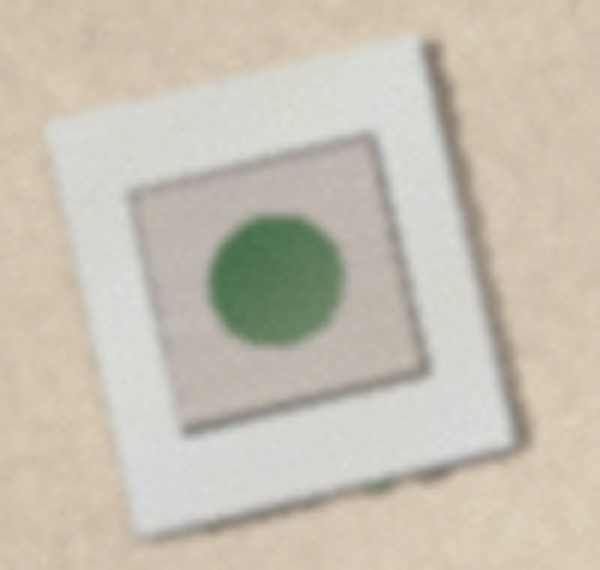

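View pics/c4.png

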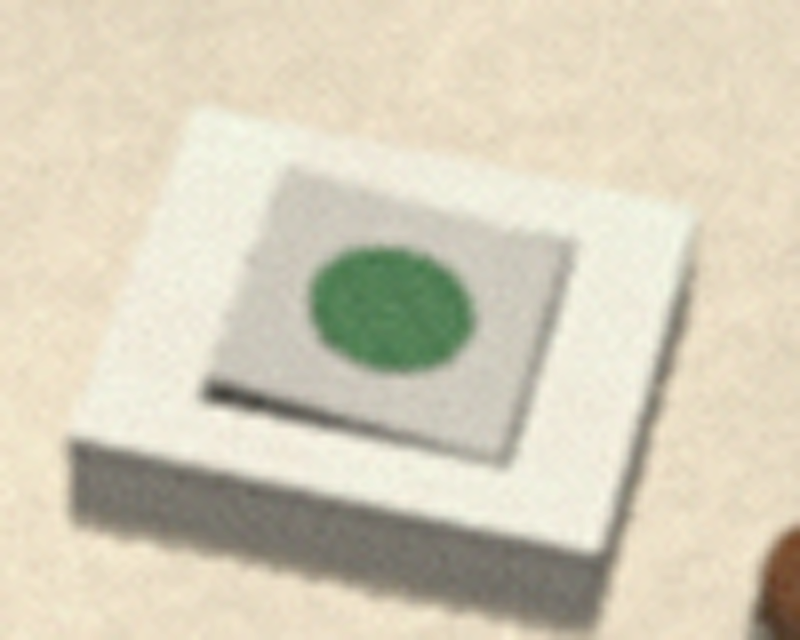

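The crops show the plate's near edge standing proud, with the green disc at its middle at top-view (221,232). The lamp's lens is at scene (274.5,322.4) and top (421,205), and the four corners of the small stand's base are clear. From these pixels I can triangulate.

Run:
```python
from h import *
np.set_printoptions(precision=4,suppress=True)
def px(x0,y0,k,P): return (np.array(P,float)+.5)/k-.5+[x0,y0]
H=px(175,185,6,[(47,128),(422,38),(517,445),(140,537)])
W=np.array([w("top",*p,z=.04) for p in H]); print("housing",W,W.mean(0))
e=[np.linalg.norm(W[i]-W[(i+1)%4]) for i in range(4)]; print(e)
xs=(W[0]+W[1]-W[2]-W[3]); print("stage x yaw",np.degrees(np.arctan2(xs[1],xs[0])))
ys=(W[0]+W[3]-W[1]-W[2]); print("stage y yaw",np.degrees(np.arctan2(ys[1],ys[0])))
Hs=px(310,160,8,[(195,108),(695,212),(605,553),(70,440)])
W2=np.array([w("scene",*p,z=.04) for p in Hs]); print("scene housing",W2,W2.mean(0),[np.linalg.norm(W2[i]-W2[(i+1)%4]) for i in range(4)])
C=px(175,185,6,[(128,190),(372,132),(429,374),(184,434)])
print("plate", [w("top",*p,z=.041) for p in C], "green",w("top",*px(175,185,6,(276,280)),z=.045))
# proud edge tilt via triangulation
def tri(us,ut):
    A=[];b=[]
    from scipy.optimize import least_squares
    f=lambda X:np.r_[proj("scene",X)-us,proj("top",X)-ut]
    r=least_squares(f,[.5,0,.1]);return r.x,r.fun
S=lambda P:px(310,160,8,P);T=lambda P:px(175,185,6,P)
for nm,a,b in(("nearR",(503,465),(429,374)),("nearL",(205,383),(184,430)),("farL",(285,165),(128,190)),("farR",(572,240),(372,132)),("green",(392,309),(276,280)),("hsC",(195,108),(47,128)),("hs2",(70,440),(140,537)),("hs3",(605,553),(517,445))):
    print(nm,*tri(S(a),T(b)))
S=lambda P:px(210,290,8,P);T=lambda P:px(380,190,7,P)
print("lens",*tri(S((517,260)),T((289,107))))
print("headbase/green ring",*tri(S((404,262)),T((273,217))))
B=np.array([w("top",*T(p),z=.012) for p in [(115,192),(320,200),(310,528),(103,522)]]);print("base",B,B.mean(0),[np.linalg.norm(B[i]-B[(i+1)%4]) for i in range(4)])
d=B[0]+B[1]-B[2]-B[3];print("stand yaw",np.degrees(np.arctan2(d[1],d[0])))
for n in("scene","top"):
    p=np.load(n+"0.npz");c=cloud(n,p["d"])
    print(n,"depth at", c[200,350] if n=="scene" else c[232,221], c[225,330] if n=="scene" else c[255,230])
```

```text
housing [[0.647  0.3436 0.04  ]
 [0.6922 0.1793 0.04  ]
 [0.5119 0.1304 0.04  ]
 [0.4673 0.2932 0.04  ]] [0.5796 0.2366 0.04  ]
[np.float64(0.17034932133937528), np.float64(0.18674084025632529), np.float64(0.16887356614584034), np.float64(0.1866660774371603)]
stage x yaw 15.415759165652458
stage y yaw 105.34193102144216
scene housing [[0.4669 0.2937 0.04  ]
 [0.6486 0.3437 0.04  ]
 [0.6957 0.183  0.04  ]
 [0.5135 0.1302 0.04  ]] [0.5812 0.2377 0.04  ] [np.float64(0.1883882895284155), np.float64(0.16746668025100686), np.float64(0.18967792364989727), np.float64(0.170038116159921)]
plate [array([0.6201, 0.3061, 0.041 ]), array([0.649 , 0.1996, 0.041 ]), array([0.542, 0.17 , 0.041]), array([0.5128, 0.2761, 0.041 ])] green [0.5813 0.2384 0.045 ]
nearR [ 0.5874  0.2073 -0.0205] [-18.4587   3.7636 -10.5636 -14.4142]
nearL [ 0.5081  0.2835 -0.0715] [ 7.7151 -1.522   4.2843  5.789 ]
farL [0.576  0.2668 0.1074] [17.9497 -3.9429  9.6645 13.4992]
farR [0.6442 0.1964 0.1479] [-7.2332  1.6342 -4.015  -5.6605]
green [0.5811 0.2382 0.0466] [-0.0165  0.0035 -0.0091 -0.0126]
hsC [0.5735 0.2783 0.1358] [31.0449 -6.9286 16.4859 23.1478]
hs2 [ 0.4512  0.3092 -0.1597] [12.5049 -2.3282  6.9677  9.2617]
hs3 [ 0.5924  0.1954 -0.0679] [-32.5181   6.521  -18.9128 -25.6788]
lens [ 0.6465 -0.2694  0.1483] [ 0.2461 -0.0314  0.1765  0.2152]
headbase/green ring [ 0.6098 -0.2715  0.1181] [ 1.1966 -0.1406  0.8576  1.0302]
base [[ 0.6373 -0.2287  0.012 ]
 [ 0.6363 -0.308   0.012 ]
 [ 0.5092 -0.3043  0.012 ]
 [ 0.5094 -0.2251  0.012 ]] [ 0.5731 -0.2665  0.012 ] [np.float64(0.07929090473849489), np.float64(0.12714759776919035), np.float64(0.07922591099545995), np.float64(0.12794043587362122)]
stand yaw -1.6533393898991984
scene depth at [0.5656 0.216  0.0506] [0.5482 0.1369 0.0099]
top depth at [0.5788 0.2365 0.0493] [0.5198 0.2118 0.0383]
```

Run:
```python
from h import *
np.set_printoptions(precision=4,suppress=True)
s,p,R=pose(); print(p);print(R)
for nm,u,v,z in(("amber",243,155,.12),("jar",318,170,.055),("flask",372,154,.13),("dish",308,295,.015),("tipbox",116,271,.05),("slide",508,315,.034),("cup",484,219,.08),("greenA",326,257,.012),("greenB",378,237,.012),("rackL",274,122,.05),("rackR",354,122,.05)):
    print(nm,w("top",u,v,z=z))
t=np.load("top0.npz");c=cloud("top",t["d"])
# lamp points by depth
for v in range(205,246,4):
    for u in (414,416,418,420):
        pass
T=lambda P:(np.array(P)+.5)/7-.5+[380,190]
for q,z in(((245,383),.083),((257,300),.105),((273,217),.125)): print("body",w("top",*T(q),z=z))
S=lambda P:(np.array(P)+.5)/8-.5+[210,290]
for L in (.1,.13,.16):
  for pit in(43,45):
    a=np.radians(pit);X=np.array([.5315,-.2650,.04])+L*np.array([np.cos(a),np.cos(a)*np.tan(np.radians(-1.65)),np.sin(a)])
    print(L,pit,X,(proj("top",X)-[380,190]+.5)*7-.5,(proj("scene",X)-[210,290]+.5)*8-.5)
f=(.5497,.229)
for tgt in((.55,.229,.12),):
    print("press shift",R.T@(np.array(tgt)-p))
g=.12
```

```text
[ 0.1393 -0.5574  0.2305]
[[-0.0002  0.2424 -0.9702]
 [ 0.0017 -0.9702 -0.2424]
 [-1.     -0.0017 -0.0002]]
amber [0.7688 0.1788 0.12  ]
jar [ 0.7509 -0.014   0.055 ]
flask [ 0.7778 -0.1486  0.13  ]
dish [0.421  0.0036 0.015 ]
tipbox [0.4691 0.5045 0.05  ]
slide [ 0.3825 -0.52    0.034 ]
cup [ 0.6271 -0.446   0.08  ]
greenA [ 0.5237 -0.0419  0.012 ]
greenB [ 0.5815 -0.1807  0.012 ]
rackL [0.881  0.1076 0.05  ]
rackR [ 0.8871 -0.1078  0.05  ]
body [ 0.5561 -0.266   0.083 ]
body [ 0.5839 -0.2661  0.105 ]
body [ 0.6113 -0.268   0.125 ]
0.1 43 [ 0.6046 -0.2671  0.1082] [261.5803 242.0773] [410.0999 259.4167]
0.1 45 [ 0.6022 -0.267   0.1107] [262.6988 247.7052] [402.6548 250.7582]
0.13 43 [ 0.6266 -0.2677  0.1287] [274.4691 173.0653] [467.5558 259.0129]
0.13 45 [ 0.6234 -0.2676  0.1319] [275.9745 180.3003] [457.7638 247.5548]
0.16 43 [ 0.6485 -0.2684  0.1491] [287.6766 102.3469] [527.0766 258.5946]
0.16 45 [ 0.6446 -0.2683  0.1531] [289.5953 111.1433] [514.883  244.2345]
press shift [ 0.1117 -0.6632 -0.589 ]
```

Emit:
play_rows --plan '[[[1,0,-0.663,-0.589,0],[1,0,-0.663,-0.589,0],[1,0,-0.663,-0.589,0],[1,0,-0.663,-0.589,0],[1,0,-0.663,-0.589,0],[1,0,-0.663,-0.589,0],[1,0,-0.663,-0.589,0],[1,0,-0.663,-0.589,0],[1,0,-0.663,-0.589,0],[1,0,-0.663,-0.589,0],[1,0,-0.663,-0.589,0],[1,0,-0.663,-0.589,0]]]' --grip_force 40

```text
clock: 1.3
position: [0.4174, -0.024, 0.2316]
ee_rot: [0.086, 0.702, 0.087, -0.702]
contact_force: [1.2, -0.2, 0.0]
width: -0.0001
```

Run:
```python
from h import *
np.set_printoptions(precision=4,suppress=True)
s,p,R=pose(); print(s["clock"],p,s["qpos"],s["contact_force"],s["width"]);print(R)
print(R.T@(np.array([.5497,.229,.10])-p))
```

```text
1.3 [ 0.4174 -0.024   0.2316] [-0.2252  0.0354  1.8041  0.0013  1.3023  1.1001] [ 1.1931 -0.2148  0.0115] -0.0001059298237813284
[[ 0.      0.2427 -0.9701]
 [ 0.0013 -0.9701 -0.2427]
 [-1.     -0.0012 -0.0003]]
[ 0.1319 -0.2131 -0.1897]
```

Emit:
play_rows --plan '[[[1,0.05,-0.213,-0.19,0],[1,0.05,-0.213,-0.19,0],[1,0.05,-0.213,-0.19,0],[1,0.05,-0.213,-0.19,0],[1,0.05,-0.213,-0.19,0],[1,0.05,-0.213,-0.19,0],[1,0.05,-0.213,-0.19,0],[1,0.09,-0.213,-0.19,0],[1,0.13,-0.213,-0.19,0],[1,0.165,-0.213,-0.19,0],[1,0.165,-0.213,-0.19,0],[1,0.165,-0.213,-0.19,0]]]'

```text
clock: 2.5
position: [0.5498, 0.2284, 0.067]
ee_rot: [-0.086, -0.701, -0.087, 0.702]
contact_force: [0.1, 0.4, 0.6]
width: 0.0001
```

Run:
```python
from h import *
np.set_printoptions(precision=4,suppress=True)
s,p,R=pose(); print(s["clock"],p,s["qpos"],s["contact_force"],s["width"])
print(R.T@(np.array([.5497,.229,.04])-p))
a,d=manip.get_image("scene");crop(a,"pics/p1.png",300,120,420,240,5)
```

```text
2.5 [0.5498 0.2284 0.067 ] [0.2763 0.4385 1.694  0.0013 1.0099 1.6017] [0.1379 0.3519 0.559 ] 0.00012970410023724392
[ 0.027  -0.0005 -0.    ]
```

View pics/p1.png

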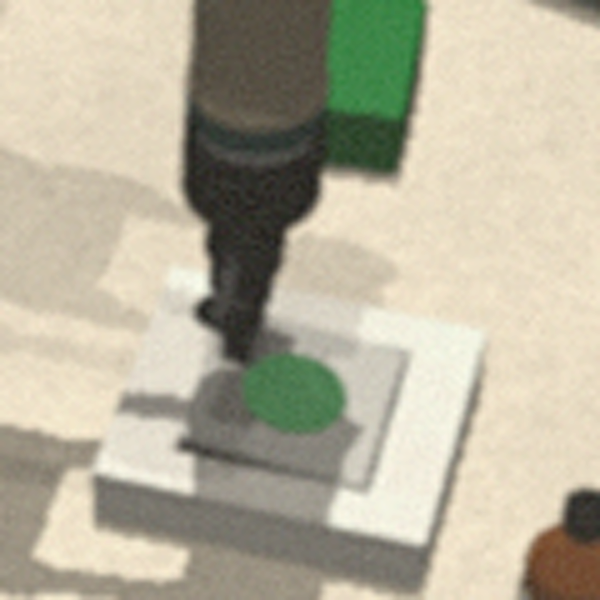

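The closed fingertips (about (238,355) in the crop) hover just over the -x half of the plate, midway along the proud edge. I'll press down in small steps.

Emit:
play_rows --plan '[[[1,0.008,0,0,0],[1,0.014,0,0,0],[1,0.018,0,0,0],[1,0.021,0,0,0],[1,0.024,0,0,0],[1,0.026,0,0,0],[1,0.027,0,0,0],[1,0.027,0,0,0]]]'

```text
clock: 3.35
position: [0.5508, 0.2288, 0.0417]
ee_rot: [0.086, 0.702, 0.087, -0.701]
contact_force: [-1.6, -1.3, 4.9]
width: 0.0001
```

Emit:
play_rows --plan '[[[1,0.002,0,0,0],[1,0.003,0,0,0],[1,0.004,0,0,0],[1,0.004,0,0,0]]]'

```text
clock: 3.75
position: [0.5508, 0.2288, 0.0399]
ee_rot: [0.086, 0.703, 0.087, -0.701]
contact_force: [-5.3, -1.6, 15.6]
width: -0.0
```

Emit:
play_rows --plan '[[[1,0.001,0,0,0],[1,0.002,0,0,0],[1,0.002,0,0,0]]]'

```text
clock: 4.05
position: [0.5508, 0.2288, 0.0399]
ee_rot: [0.086, 0.703, 0.087, -0.701]
contact_force: [-5.6, -0.9, 15.0]
width: -0.0001
```

Emit:
play_rows --plan '[[[1,-0.05,0,0,0],[1,-0.1,0,0,0],[0.5,-0.15,0,0,0],[0,-0.16,0.05,0.007,-8.5],[0,-0.16,0.1,0.014,-17],[0,-0.16,0.15,0.021,-25.5],[0,-0.16,0.2,0.027,-34],[0,-0.16,0.25,0.034,-42.5],[0,-0.16,0.3,0.041,-51],[0,-0.16,0.35,0.048,-59.5],[0,-0.16,0.4,0.055,-68],[0,-0.16,0.45,0.061,-76.5]]]'

```text
clock: 5.25
position: [0.5971, -0.1954, 0.1989]
ee_rot: [0.49, 0.512, 0.489, -0.509]
contact_force: [1.0, 0.2, -0.2]
width: 0.0852
```

Run:
```python
from h import *
np.set_printoptions(precision=4,suppress=True)
s,p,R=pose(); print(s["clock"],p,s["qpos"],s["contact_force"],s["width"])
print(R)
tp=lambda y:np.degrees(np.arctan2(R[1,1],R[0,1]))
print("yaw_y",tp(0),R.T@(np.array([.6053,-.2677,.20])-p))
a,d=manip.get_image("scene");crop(a,"pics/p2.png",310,160,410,240,8)
np.savez("scene2.npz",p=a,d=d)
```

```text
5.25 [ 0.5971 -0.1954  0.1989] [-0.4288  0.3724  1.4413  0.0033  1.3253 -0.3864] [ 0.9581  0.1888 -0.185 ] 0.08521191186534585
[[ 0.0037  0.9991 -0.0432]
 [ 0.0018 -0.0432 -0.9991]
 [-1.      0.0036 -0.002 ]]
yaw_y -2.475957046752374 [-0.0012  0.0113  0.0719]
```

View pics/p2.png

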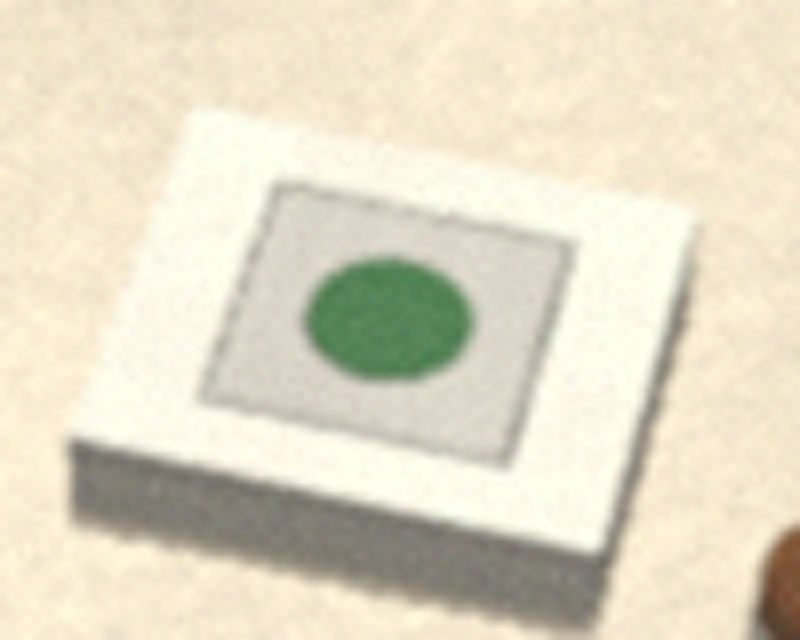

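The plate is flush: the dark gap has gone and there is an even thin line all round it, with the green centre at crop (388,319). Now I'll finish the turn above the lamp.

Emit:
play_rows --plan '[[[0,0,0.011,0.035,-8.5],[0,0,0.011,0.072,-17],[0,0,0.011,0.072,-25.5],[0,0,0.011,0.072,-34],[0,0,0.011,0.072,-42.5],[0,0,0.011,0.072,-51],[0,0,0.011,0.072,-59.5],[0,0,0.011,0.072,-68],[0,0,0.011,0.072,-76.5],[0,0,0.011,0.072,-85],[0,0,0.011,0.072,-90.8],[0,0,0.011,0.072,-90.8]]]'

```text
clock: 6.5
position: [0.6066, -0.2771, 0.1985]
ee_rot: [0.709, 0.007, 0.705, -0.013]
contact_force: [-0.3, 0.2, 0.0]
width: 0.0857
```

Run:
```python
from h import *
np.set_printoptions(precision=4,suppress=True)
s,p,R=pose(); print(s["clock"],p,s["qpos"],s["contact_force"],s["width"])
print("mid",w("scene",*((np.array([388,319])+.5)/8-.5+[310,160]),z=.04))
print("yaw_y",np.degrees(np.arctan2(R[1,1],R[0,1])),R,R.T@(np.array([.6053,-.2677,.091])-p))
for n,b in(("scene",(210,260,330,360)),("top",(370,170,470,270))):
    a,d=manip.get_image(n);crop(a,f"pics/p3{n}.png",*b,5)
```

```text
6.5 [ 0.6066 -0.2771  0.1985] [-0.5306  0.4277  1.3531 -0.0039  1.3527 -2.0726] [-0.3357  0.1556  0.0295] 0.08572008042367121
mid [0.5796 0.2387 0.04  ]
yaw_y 88.39417993195526 [[ 0.0051  0.028   0.9996]
 [-0.0075  0.9996 -0.028 ]
 [-1.     -0.0073  0.0053]] [ 0.1074  0.0101 -0.0021]
```

View pics/p3scene.png

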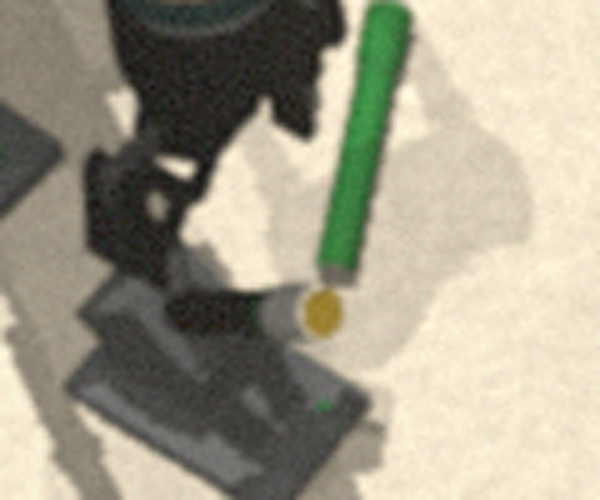

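View pics/p3top.png

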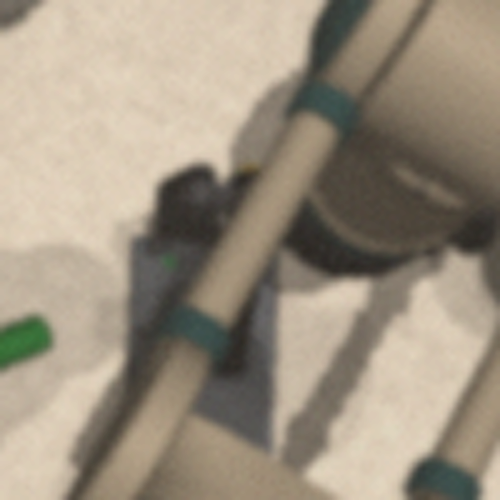

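Emit:
play_rows --plan '[[[0,0,0.01,-0.002,0],[0,0,0.01,-0.002,0],[0,0.03,0.01,-0.002,0],[0,0.06,0.01,-0.002,0],[0,0.085,0.01,-0.002,0],[0,0.1,0.01,-0.002,0],[0,0.107,0.01,-0.002,0],[0,0.107,0.01,-0.002,0],[0,0.107,0.01,-0.002,0]]]'

```text
clock: 7.5
position: [0.606, -0.2682, 0.0925]
ee_rot: [0.709, 0.008, 0.705, -0.013]
contact_force: [-0.2, 0.8, -0.0]
width: 0.0855
```

Run:
```python
from h import *
np.set_printoptions(precision=4,suppress=True)
s,p,R=pose(); print(s["clock"],p,s["qpos"],s["contact_force"],s["width"])
print(R,R.T@(np.array([.6053,-.2677,.091])-p))
for n,b in(("scene",(210,260,330,360)),):
    a,d=manip.get_image(n);crop(a,f"pics/p4{n}.png",*b,6)
```

```text
7.5 [ 0.606  -0.2682  0.0925] [-0.5193  0.4965  1.5127 -0.0044  1.1225 -2.0584] [-0.1762  0.8122 -0.0034] 0.0855381807296769
[[ 0.0066  0.0298  0.9995]
 [-0.0083  0.9995 -0.0298]
 [-0.9999 -0.0081  0.0068]] [ 0.0015  0.0004 -0.0007]
```

View pics/p4scene.png

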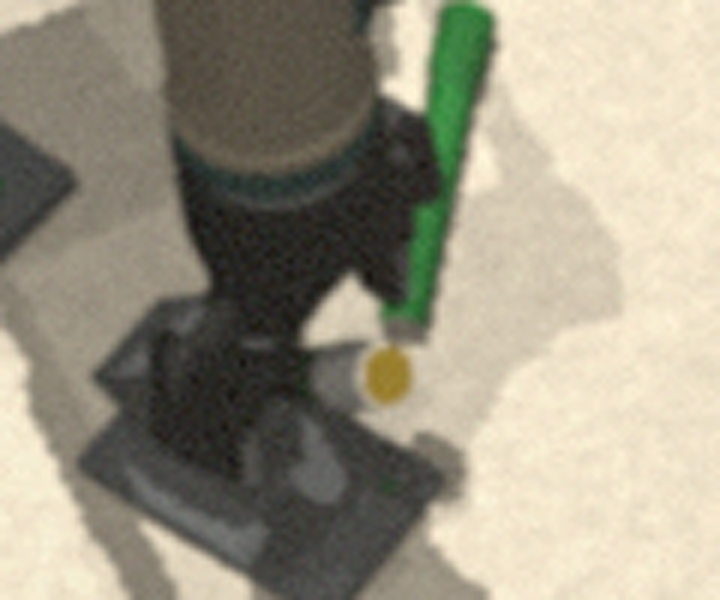

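The fingers straddle the black body behind the head, and the lens at crop (388,375) is undisturbed. Closing now.

Emit:
play_rows --plan '[[[0.4,0.001,0,0,0],[0.6,0.001,0,0,0],[1,0.001,0,0,0],[1,0.001,0,0,0],[1,0.001,0,0,0],[1,0.001,0,0,0],[1,0.001,0,0,0],[1,0.001,0,0,0]]]' --grip_force 40

```text
clock: 8.35
position: [0.6063, -0.2689, 0.0922]
ee_rot: [0.71, 0.007, 0.704, -0.014]
contact_force: [-0.8, -2.5, 1.1]
width: 0.0205
```

Emit:
play_rows --plan '[[[1,-0.004,0,0.004,0],[1,-0.009,0,0.009,0],[1,-0.015,0,0.015,0],[1,-0.021,0,0.021,0],[1,-0.027,0,0.027,0],[1,-0.033,0,0.033,0],[1,-0.039,0,0.039,0],[1,-0.045,0,0.045,0],[1,-0.055,0,0.055,0],[1,-0.065,0,0.065,0],[1,-0.075,0,0.075,0],[1,-0.085,0,0.085,0]]]'

```text
clock: 9.55
position: [0.6913, -0.2705, 0.1785]
ee_rot: [0.71, 0.007, 0.704, -0.014]
contact_force: [0.4, -0.1, -1.3]
width: 0.0206
```

Run:
```python
from h import *
np.set_printoptions(precision=4,suppress=True)
s,p,R=pose(); print(s["clock"],p,s["qpos"],s["contact_force"],s["moment"],s["width"])
for n,b in(("scene",(210,240,330,360)),("top",(360,140,460,260))):
    a,d=manip.get_image(n);crop(a,f"pics/p5{n}.png",*b,5)
```

```text
9.55 [ 0.6913 -0.2705  0.1785] [-0.464   0.5518  1.1873 -0.0052  1.3913 -2.0043] [ 0.3798 -0.1423 -1.3339] [ 0.0049  0.0402 -0.0367] 0.02064850973483732
```

View pics/p5scene.png

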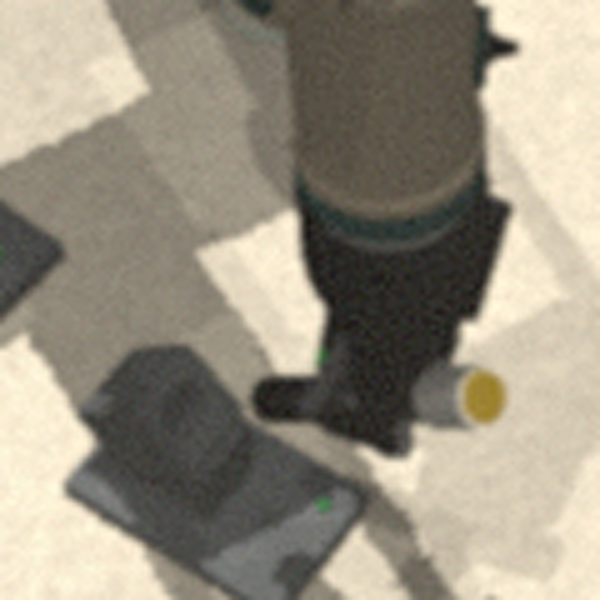

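View pics/p5top.png

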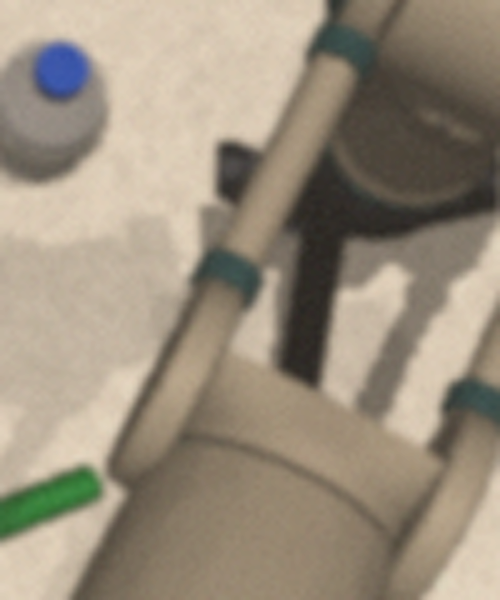

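The lamp is clear of the socket: tail at crop (270,398), lens at (485,397), still at about 45°. This interface turns the tool only about the vertical, so I'll level the lamp by pivoting it in the grip, with its tail against the fixed housing's rim and not the plate. First I carry it there, high.

Emit:
play_rows --plan '[[[1,-0.02,0,0,0],[1,-0.045,0.01,-0.02,8],[1,-0.045,0.05,-0.04,16],[1,-0.045,0.09,-0.06,24],[1,-0.045,0.13,-0.08,32],[1,-0.045,0.17,-0.085,40],[1,-0.045,0.21,-0.085,48],[1,-0.045,0.25,-0.085,56],[1,-0.045,0.29,-0.085,64],[1,-0.045,0.33,-0.085,70],[1,-0.045,0.36,-0.085,73],[1,-0.045,0.371,-0.085,73]]]'

```text
clock: 10.85
position: [0.6172, 0.1059, 0.2191]
ee_rot: [0.568, 0.427, 0.558, -0.429]
contact_force: [-0.2, -0.2, -1.1]
width: 0.021
```

```bash
cat > st.py <<'E'
from h import *
np.set_printoptions(precision=4,suppress=True)
def loc(tgt=None,img=None):
    s,p,R=pose(); print("t",s["clock"],"tcp",p,"q",s["qpos"],"F",s["contact_force"],"M",s["moment"],"w",s["width"])
    a=np.radians(15.4);C=np.array([.58,.2378,0]);S=np.array([[np.cos(a),-np.sin(a),0],[np.sin(a),np.cos(a),0],[0,0,1]])
    print("local",S.T@(p-C),"toolz yaw",np.degrees(np.arctan2(R[1,2],R[0,2])),"toolx",R[:,0])
    if tgt is not None: print("shift",R.T@(C+S@np.array(tgt)-p))
    print("unit local y in tool",R.T@S[:,1],"down in tool",R.T@[0,0,-1])
E
python3 - <<'E'
from st import *
loc([0,-.1398,.12])
for n,b in(("scene",(280,160,400,280)),("top",(210,170,330,290))):
    a,d=manip.get_image(n);crop(a,f"pics/p6{n}.png",*b,5)
E
```

```text
t 10.85 tcp [0.6172 0.1059 0.2191] q [ 0.0652  0.3549  1.4181 -0.0111  1.3589 -0.2027] F [-0.1736 -0.1855 -1.0963] M [-0.0036  0.0357  0.0269] w 0.02100593467365412
local [ 0.0008 -0.137   0.2191] toolz yaw -74.520592544625 toolx [ 0.0104 -0.0102 -0.9999]
shift [ 0.0991 -0.0015  0.0015]
unit local y in tool [-0.0126  0.0015 -0.9999] down in tool [ 0.9999 -0.0073 -0.0126]
```

View pics/p6scene.png

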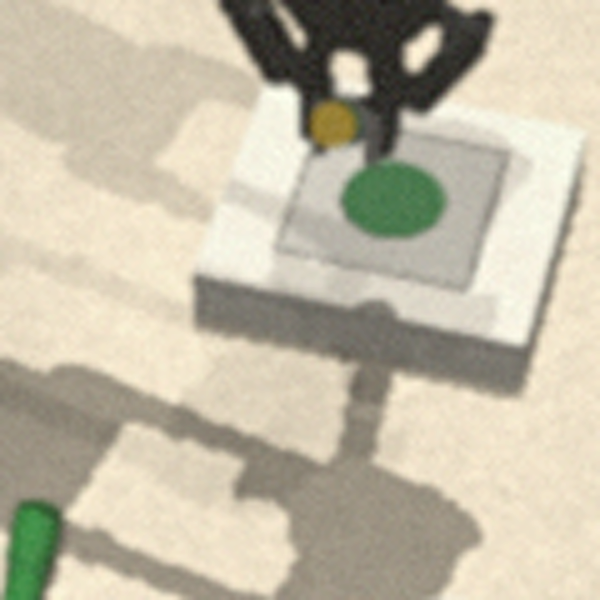

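View pics/p6top.png

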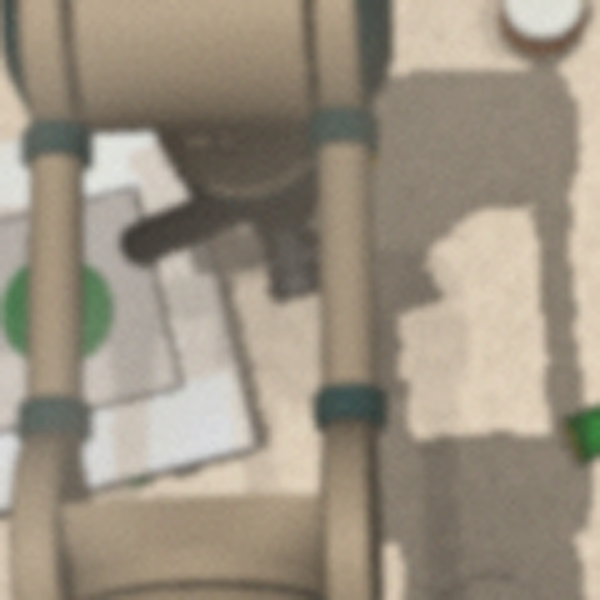

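Run:
```python
from st import *
s,p,R=pose()
g=p-.019*R[:,0]
print("grip",g)
for th in(35,40,43,46,50):
    for L in(.098,.103,.108):
        t=np.radians(th);a=np.cos(t)*R[:,2]-np.sin(t)*R[:,0]
        tail=g-L*a;lens=g+(.16-L)*a
        print(th,L,"tail top",(proj("top",tail)-[210,170]+.5)*5-.5,"lens scene",(proj("scene",lens)-[280,160]+.5)*5-.5)
```

```text
grip [0.6174 0.1043 0.2381]
35 0.098 tail top [133.945 242.5  ] lens scene [323.4252 146.2731]
35 0.103 tail top [126.4614 245.4104] lens scene [325.4125 144.5957]
35 0.108 tail top [119.0076 248.3092] lens scene [327.3863 142.9297]
40 0.098 tail top [146.2954 241.9533] lens scene [325.4908 135.0345]
40 0.103 tail top [139.4517 244.8221] lens scene [327.3064 134.2979]
40 0.108 tail top [132.6385 247.678 ] lens scene [329.1096 133.5664]
43 0.098 tail top [154.1445 241.4222] lens scene [326.8152 128.2442]
43 0.103 tail top [147.7017 244.2567] lens scene [328.5204 128.0768]
43 0.108 tail top [141.2894 247.0778] lens scene [330.2137 127.9105]
46 0.098 tail top [162.2967 240.7417] lens scene [328.1986 121.4442]
46 0.103 tail top [156.2664 243.5354] lens scene [329.7881 121.847 ]
46 0.108 tail top [150.2662 246.3151] lens scene [331.3665 122.2471]
50 0.098 tail top [173.6009 239.6069] lens scene [330.1275 112.3987]
50 0.103 tail top [168.1367 242.3362] lens scene [331.5554 113.5604]
50 0.108 tail top [162.7015 245.0509] lens scene [332.9733 114.7139]
```

Emit:
play_rows --plan '[[[1,0.04,0,0,0],[1,0.08,0,0,0],[1,0.1,0,0,0],[1,0.108,0,0,0],[1,0.108,0,0,0]]]' --grip_force 30

```text
clock: 11.45
position: [0.6182, 0.1013, 0.1101]
ee_rot: [0.568, 0.427, 0.558, -0.43]
contact_force: [-0.0, -0.9, -0.8]
width: 0.0208
```

Run:
```python
from st import *
loc([0,-.1385,.103])
for n,b in(("scene",(280,160,400,280)),("top",(210,170,330,290))):
    a,d=manip.get_image(n);crop(a,f"pics/p7{n}.png",*b,5)
```

```text
t 11.45 tcp [0.6182 0.1013 0.1101] q [ 0.0589  0.4339  1.5756 -0.0143  1.1245 -0.2046] F [-0.0478 -0.8727 -0.7792] M [-0.0889 -0.0064  0.0079] w 0.020767581229238392
local [ 0.0006 -0.1418  0.1101] toolz yaw -74.5493268568723 toolx [ 0.0084 -0.0125 -0.9999]
shift [ 0.0071 -0.0006 -0.0034]
unit local y in tool [-0.0142  0.001  -0.9999] down in tool [ 0.9999 -0.0048 -0.0142]
```

View pics/p7scene.png

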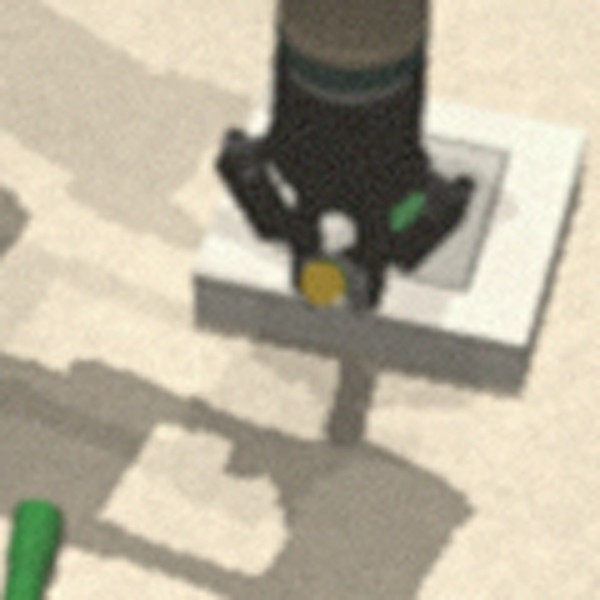

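View pics/p7top.png

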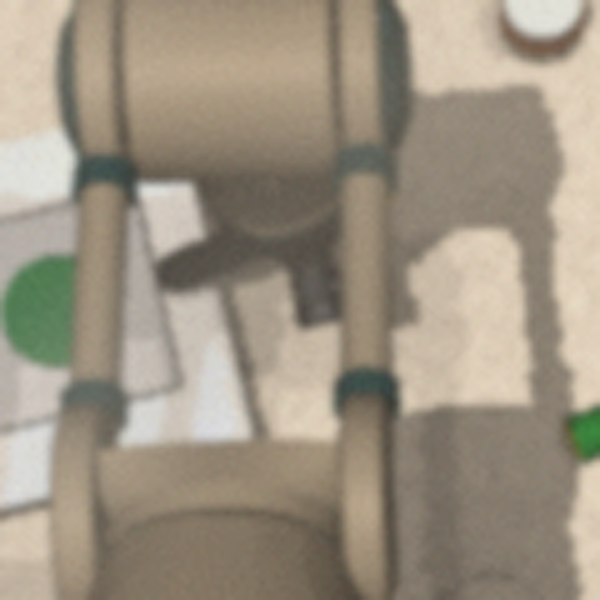

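Emit:
play_rows --plan '[[[1,0.004,0,0,0],[1,0.008,0,0.001,0],[1,0.013,0,0.006,0],[1,0.017,0,0.01,0],[1,0.02,0,0.0125,0],[1,0.024,0,0.0155,0],[1,0.027,0,0.018,0],[1,0.031,0,0.021,0],[1,0.035,0,0.023,0],[1,0.035,0,0.023,0]]]'

```text
clock: 12.55
position: [0.627, 0.0782, 0.0775]
ee_rot: [0.57, 0.427, 0.556, -0.429]
contact_force: [-0.6, -4.3, 4.7]
width: 0.0211
```

Run:
```python
from st import *
loc()
for n,b in(("scene",(280,160,400,280)),("top",(210,170,330,290))):
    a,d=manip.get_image(n);crop(a,f"pics/p8{n}.png",*b,5)
```

```text
t 12.55 tcp [0.627  0.0782 0.0775] q [ 0.022   0.4685  1.6075 -0.0159  1.0521 -0.2403] F [-0.6241 -4.3091  4.714 ] M [-0.2697  0.1711  0.0773] w 0.02105041889912092
local [ 0.0029 -0.1664  0.0775] toolz yaw -74.53336473248085 toolx [ 0.0138 -0.0135 -0.9998]
unit local y in tool [-0.0167  0.0013 -0.9999] down in tool [ 0.9998 -0.0097 -0.0167]
```

View pics/p8scene.png

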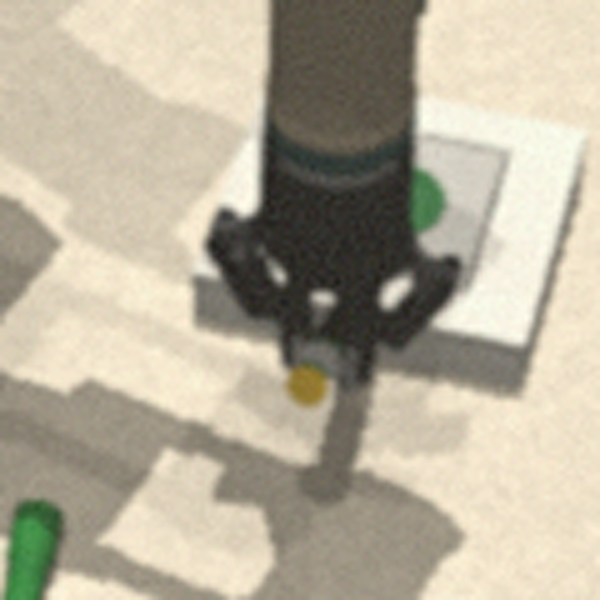

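View pics/p8top.png

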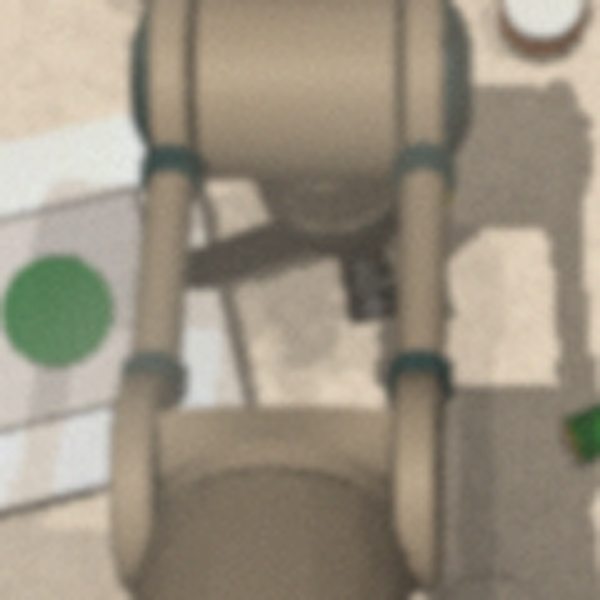

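Emit:
play_rows --plan '[[[1,0.004,0,0.003,0],[1,0.008,0,0.005,0],[1,0.013,0,0.007,0],[1,0.018,0,0.009,0],[1,0.023,0,0.011,0],[1,0.028,0,0.0125,0],[1,0.033,0,0.0135,0],[1,0.037,0,0.014,0],[1,0.041,0,0.0145,0],[1,0.041,0,0.0145,0]]]'

```text
clock: 13.65
position: [0.6312, 0.0644, 0.0365]
ee_rot: [0.569, 0.428, 0.556, -0.429]
contact_force: [0.9, -1.5, 2.5]
width: 0.0209
```

Run:
```python
from st import *
loc()
for n,b in(("scene",(280,160,400,280)),("top",(210,170,330,290))):
    a,d=manip.get_image(n);crop(a,f"pics/p9{n}.png",*b,5)
```

```text
t 13.65 tcp [0.6312 0.0644 0.0365] q [-0.0008  0.5142  1.6456 -0.015   0.9684 -0.262 ] F [ 0.9047 -1.4663  2.5099] M [-0.0129  0.0466  0.0013] w 0.020931431737486166
local [ 0.0033 -0.1808  0.0365] toolz yaw -74.55530422909716 toolx [ 0.0134 -0.0123 -0.9998]
unit local y in tool [-0.0155  0.0009 -0.9999] down in tool [ 0.9998 -0.0096 -0.0155]
```

View pics/p9scene.png

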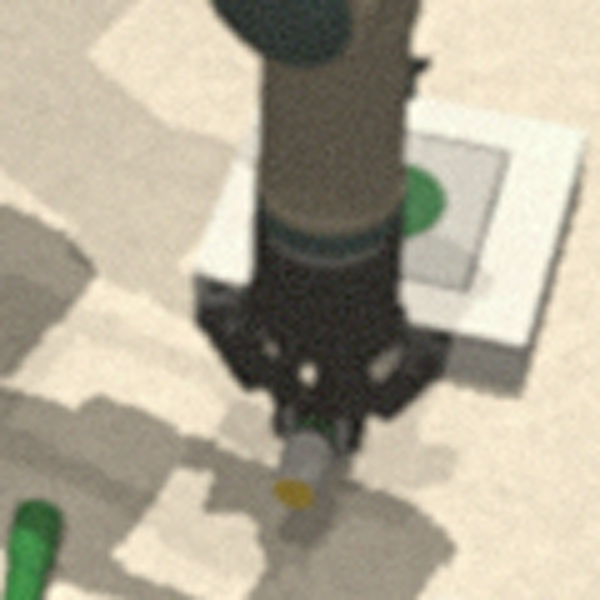

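View pics/p9top.png

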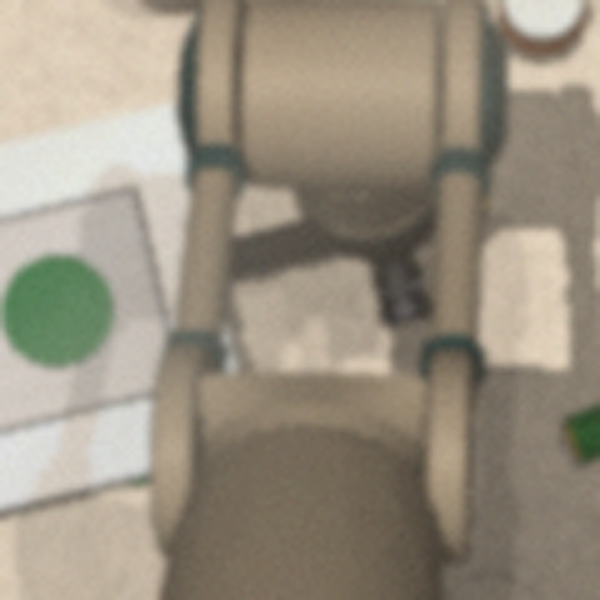

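```bash
cat > fit.py <<'E'
from st import *
def table(x0,y0,k,ths,Ls,rad=0):
    s,p,R=pose(); g=p-.019*R[:,0]
    for th in ths:
        for L in Ls:
            t=np.radians(th);a=np.cos(t)*R[:,2]-np.sin(t)*R[:,0]
            print(th,L,"lens",(proj("scene",g+(.16-L)*a)-[x0,y0]+.5)*k-.5)
E
python3 -c "
from fit import *
table(280,160,5,(-5,0,5,10),(.095,.1,.105,.11))"
```

```text
-5 0.095 lens [285.5737 522.8   ]
-5 0.1 lens [288.1032 514.9207]
-5 0.105 lens [290.6235 507.07  ]
-5 0.11 lens [293.1347 499.2479]
0 0.095 lens [285.6791 516.4596]
0 0.1 lens [288.2071 509.0588]
0 0.105 lens [290.7247 501.6884]
0 0.11 lens [293.232  494.3481]
5 0.095 lens [286.0363 509.3477]
5 0.1 lens [288.5424 502.4904]
5 0.105 lens [291.0372 495.6641]
5 0.11 lens [293.5207 488.8686]
10 0.095 lens [286.6446 501.5171]
10 0.1 lens [289.1083 495.2642]
10 0.105 lens [291.5598 489.042 ]
10 0.11 lens [293.9994 482.8502]
```

Emit:
play_rows --plan '[[[1,0.002,0,0.001,0],[1,0.004,0,0.001,0],[1,0.005,0,0.001,0],[1,0.006,0,0.001,0],[1,0.006,0,0.001,0]]]'

```text
clock: 14.25
position: [0.6316, 0.0636, 0.0308]
ee_rot: [0.569, 0.428, 0.556, -0.429]
contact_force: [-0.3, -1.6, 1.9]
width: 0.0208
```

Emit:
play_rows --plan '[[[1,0,0,0,0],[1,-0.02,0,0,0],[1,-0.05,0,0,0],[1,-0.09,0,0,0],[1,-0.12,0,0,0],[1,-0.12,0,0,0]]]' --grip_force 50

```text
clock: 14.85
position: [0.6329, 0.0652, 0.1555]
ee_rot: [0.572, 0.43, 0.554, -0.427]
contact_force: [0.8, 0.1, -0.6]
width: 0.0206
```

Run:
```python
from st import *
loc([0,.128,.15])
for n,b in(("scene",(280,140,400,260)),("top",(210,170,330,290))):
    a,d=manip.get_image(n);crop(a,f"pics/p10{n}.png",*b,5)
from fit import table
table(280,140,5,(-5,0,5,10),(.1,.105,.11))
```

```text
t 14.85 tcp [0.6329 0.0652 0.1555] q [ 0.0004  0.4031  1.5043 -0.013   1.2113 -0.2652] F [ 0.7614  0.1062 -0.5691] M [-0.0617 -0.0367 -0.031 ] w 0.020615270023372153
local [ 0.0051 -0.1804  0.1555] toolz yaw -74.53547527019136 toolx [ 0.0229 -0.0122 -0.9997]
shift [-0.0001 -0.0048 -0.3085]
unit local y in tool [-0.0178  0.0015 -0.9998] down in tool [ 0.9997 -0.0188 -0.0179]
-5 0.1 lens [292.2843 473.3476]
-5 0.105 lens [294.9449 465.3004]
-5 0.11 lens [297.5952 457.2843]
0 0.1 lens [292.4056 466.7316]
0 0.105 lens [295.0627 459.228 ]
0 0.11 lens [297.7084 451.7569]
5 0.1 lens [292.7714 459.3906]
5 0.105 lens [295.4037 452.4967]
5 0.11 lens [298.0234 445.6358]
10 0.1 lens [293.3806 451.3796]
10 0.105 lens [295.9665 445.157 ]
10 0.11 lens [298.539  438.9668]
```

View pics/p10scene.png

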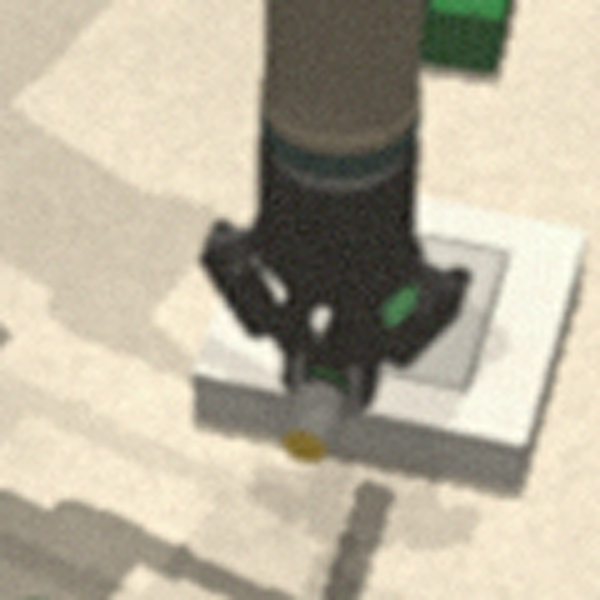

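View pics/p10top.png

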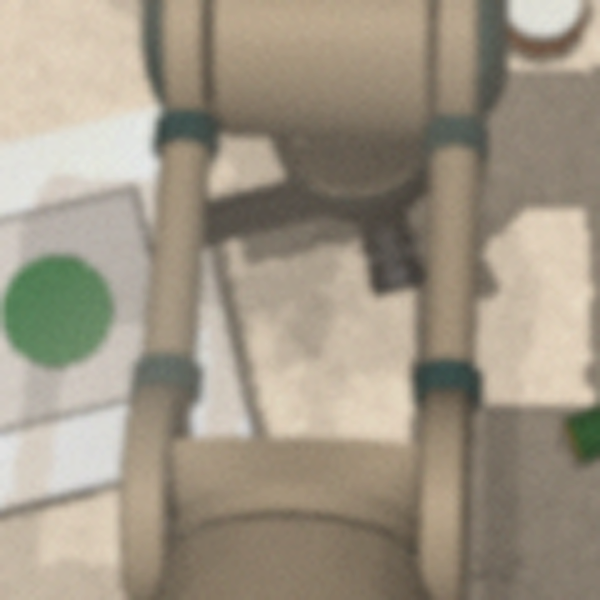

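Emit:
play_rows --plan '[[[1,0,-0.001,-0.03,0],[1,0,-0.002,-0.06,0],[1,0,-0.003,-0.1,0],[1,0,-0.004,-0.14,0],[1,0,-0.005,-0.18,0],[1,0,-0.005,-0.22,0],[1,0,-0.005,-0.25,0],[1,0,-0.005,-0.27,0],[1,0,-0.005,-0.278,0],[1,0,-0.005,-0.278,0],[1,0,-0.005,-0.278,0]]]'

```text
clock: 16.05
position: [0.5506, 0.3305, 0.1453]
ee_rot: [0.569, 0.427, 0.556, -0.43]
contact_force: [-0.5, 0.2, -1.2]
width: 0.0207
```

Run:
```python
from st import *
loc([0,.098,.081])
for n,b in(("scene",(290,100,410,220)),("top",(160,170,280,290))):
    a,d=manip.get_image(n);crop(a,f"pics/p11{n}.png",*b,5)
from fit import table
table(290,100,5,(-5,0,5,10),(.1,.105,.11))
```

```text
t 16.05 tcp [0.5506 0.3305 0.1453] q [ 0.4425  0.4285  1.4887 -0.019   1.2195  0.1793] F [-0.5299  0.1781 -1.1909] M [-0.056  -0.0326 -0.0064] w 0.02069769531353199
local [-0.0038  0.0972  0.1453] toolz yaw -74.5477785820776 toolx [ 0.0121 -0.014  -0.9998]
shift [ 0.0643  0.0033 -0.0019]
unit local y in tool [-0.0167  0.001  -0.9999] down in tool [ 0.9998 -0.0079 -0.0167]
-5 0.1 lens [364.2003 301.0079]
-5 0.105 lens [366.3765 294.4753]
-5 0.11 lens [368.5453 287.9653]
0 0.1 lens [364.6271 294.1598]
0 0.105 lens [366.7721 288.195 ]
0 0.11 lens [368.9087 282.2532]
5 0.1 lens [365.2527 286.7311]
5 0.105 lens [367.349 281.387]
5 0.11 lens [369.4363 276.0657]
10 0.1 lens [366.0734 278.7785]
10 0.105 lens [368.1037 274.1034]
10 0.11 lens [370.1246 269.45  ]
```

View pics/p11scene.png

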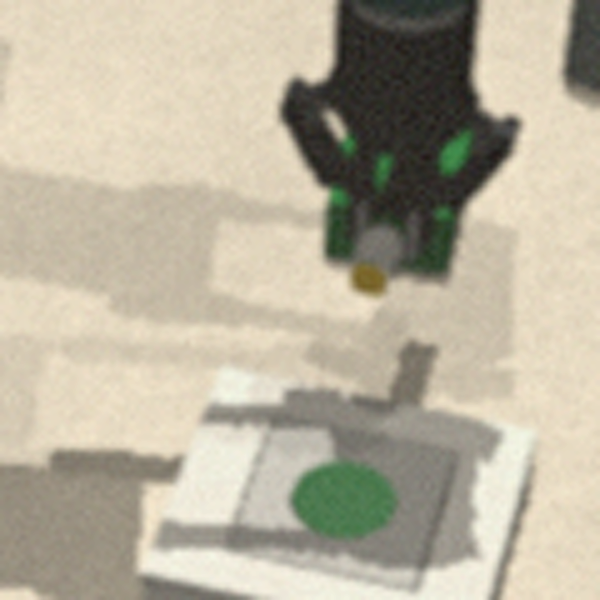

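View pics/p11top.png

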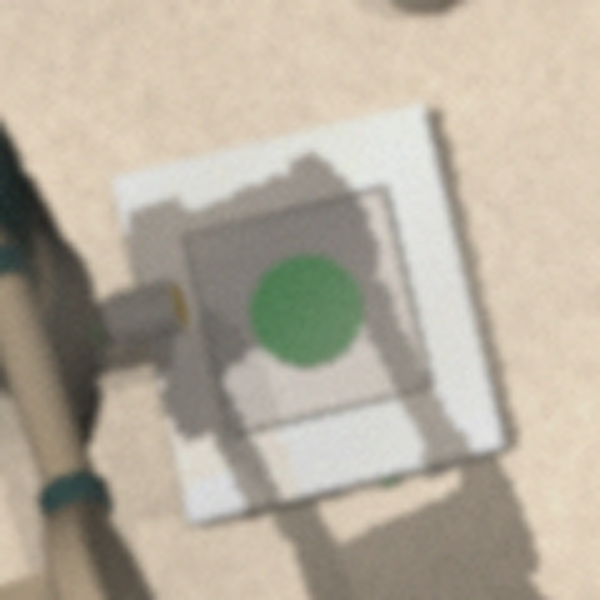

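```bash
cat > tri.py <<'E'
from st import *
from scipy.optimize import least_squares
def tri(us,ut): 
    f=lambda X:np.r_[proj("scene",X)-us,proj("top",X)-ut]
    r=least_squares(f,[.5,.2,.1]);return r.x,r.fun
def pxc(P,x0,y0,k): return (np.array(P,float)+.5)/k-.5+[x0,y0]
E
python3 - <<'E'
from tri import *
X,f=tri(pxc((369,278),290,100,5),pxc((180,306),160,170,5)); s,p,R=pose(); g=p-.019*R[:,0]
print(X,f,"grip",g,"rel in tool",R.T@(X-g))
E
```

```text
[0.5647 0.2794 0.1714] [-0.2158  0.0483 -0.1132 -0.1591] grip [0.5508 0.3305 0.165 ] rel in tool [-0.0056 -0.0001  0.0531]
```

Run:
```python
from tri import *
a,d=manip.get_image("top"); c=cloud("top",d)
s,p,R=pose(); g=p-.019*R[:,0]
m=(d>0)&(np.abs((c-g)@R[:,1])<.02)&(c[...,2]>.12)&(c[...,2]<.2)
q=(c-g)[m]@R
for lo in np.arange(-.12,.06,.006):
    k=(q[:,2]>lo)&(q[:,2]<=lo+.006)
    if k.sum()>2: print(round(lo+.003,3),k.sum(),"height above grip max/90%",-q[k,0].min(),np.percentile(-q[k,0],80),"ymid",q[k,1].min(),q[k,1].max())
a,d=manip.get_image("scene"); c=cloud("scene",d)
m=(d>0)&(np.abs((c-g)@R[:,1])<.02)&(c[...,2]>.12)&(c[...,2]<.2)
q=(c-g)[m]@R
print("scene")
for lo in np.arange(-.12,.07,.006):
    k=(q[:,2]>lo)&(q[:,2]<=lo+.006)
    if k.sum()>2: print(round(lo+.003,3),k.sum(),-q[k,0].min(),-q[k,0].max(),q[k,1].min(),q[k,1].max())
```

```text
-0.105 14 height above grip max/90% 0.01108531731535901 0.007011796836641715 ymid -0.009082724354669608 0.007482785946490974
-0.099 22 height above grip max/90% 0.00967342028726595 0.008470147773793818 ymid -0.010598594508496782 0.009503004638584011
-0.093 22 height above grip max/90% 0.009304783720487592 0.007018263659550144 ymid -0.009759961806068978 0.009631612437699085
-0.087 23 height above grip max/90% 0.013028781308167307 0.008272347133932956 ymid -0.010414290174872994 0.009082378332318296
-0.081 21 height above grip max/90% 0.013430150256144772 0.00774456673278651 ymid -0.010404103124901169 0.008796071799644289
-0.075 16 height above grip max/90% 0.00867781226046799 0.0073577758450973 ymid -0.009759603739101596 0.0059164913508041985
-0.069 14 height above grip max/90% 0.011017513231899225 0.008177410379544597 ymid -0.010549478595116147 0.0011873220946288906
-0.063 9 height above grip max/90% 0.0086844065118477 0.007857686209750058 ymid -0.011954696309799968 -0.004717492092874955
-0.057 3 height above grip max/90% 0.007752009292803372 0.004834057624806615 ymid -0.0099304410215
[... 1920 characters left out ...]
 -0.016827294402205456 0.01942341347949956
0.021 6 0.02261245598307711 0.012933324671924476 -0.007112804046557497 0.011436436422002823
0.027 18 0.020068381339776096 0.00653915557978746 -0.010246926725044474 0.012980079863825449
0.033 14 0.02297760214832134 0.005384630661732034 -0.010725971721724023 0.013684532498058621
0.039 10 0.022357246655649126 0.004004479630649901 -0.0075130863794905965 0.015268090266871506
0.045 15 0.022854315702198078 0.006489598096631427 -0.008857823647188075 0.014043997039079905
0.051 32 0.022522431562974107 -0.007415422260621997 -0.0071698791849694535 0.015560041830124082
0.057 18 0.020699834952781344 -0.0009740558773451644 -0.008279885248617577 0.01082425254438884
```

```bash
cat > cyl.py <<'E'
from tri import *
def cyl(show=True):
    s,p,R=pose(); g=p-.019*R[:,0]
    for cams in (("top",),("scene",),("top","scene")):
        Q=[];Rr=[]
        for n in cams:
            a,d=manip.get_image(n); c=cloud(n,d); q=(c-g)@R; q=q[(d>0)]
            m=(np.abs(q[:,1])<.015)&(np.abs(q[:,0])<.025)
            t=m&(q[:,2]>-.1)&(q[:,2]<-.03); h=m&(q[:,2]>.027)&(q[:,2]<.05)
            Q+= [q[t],q[h]]; Rr+=[np.full(t.sum(),.011),np.full(h.sum(),.0135)]
        Q=np.vstack(Q);r=np.concatenate(Rr)
        def f(v):
            h=-Q[:,0]-(v[0]+v[1]*Q[:,2]); y=Q[:,1]-(v[2]+v[3]*Q[:,2])
            return np.hypot(h,y)-r
        o=least_squares(f,[0,0,0,0],loss="soft_l1",f_scale=.002)
        ax=R@np.array([-o.x[1],o.x[3],1]);ax/=np.linalg.norm(ax)
        print(cams,len(r),o.x,"rms",np.sqrt(np.mean(o.fun**2)),"world pitch deg",np.degrees(np.arcsin(ax[2])),"yaw",np.degrees(np.arctan2(ax[1],ax[0])),"axis z at grip",g[2]+o.x[0])
if __name__=="__main__": cyl()
E
python3 cyl.py
```

```text
('top',) 231 [-0.0001  0.0229  0.0006  0.001 ] rms 0.0023559549972235238 world pitch deg 2.2139844806167237 yaw -74.57353388053453 axis z at grip 0.16529825726260988
('scene',) 69 [ 0.002   0.0604  0.0013 -0.0098] rms 0.0025524154071736496 world pitch deg 4.353594044430665 yaw -75.21831473940233 axis z at grip 0.16740360396433968
('top', 'scene') 307 [0.0008 0.0353 0.0012 0.011 ] rms 0.002335063782607758 world pitch deg 2.933059941104487 yaw -74.00944835724196 axis z at grip 0.166255253176734
```

Emit:
play_rows --plan '[[[1,0.02,0.003,-0.002,0],[1,0.04,0.003,-0.002,0],[1,0.055,0.003,-0.002,0],[1,0.063,0.003,-0.002,0],[1,0.066,0.003,-0.002,0],[1,0.066,0.003,-0.002,0],[1,0.066,0.003,-0.002,0],[1,0.066,0.003,-0.002,0]]]'

```text
clock: 17.25
position: [0.5549, 0.3334, 0.0816]
ee_rot: [0.569, 0.429, 0.556, -0.428]
contact_force: [-0.1, 0.1, -0.1]
width: 0.0206
```

Run:
```python
from cyl import *
loc([0,.098,.0785])
cyl()
for n,b in(("scene",(290,120,410,240)),("top",(160,170,280,290))):
    a,d=manip.get_image(n);crop(a,f"pics/p12{n}.png",*b,5)
```

```text
t 17.25 tcp [0.5549 0.3334 0.0816] q [ 0.4432  0.487   1.5615 -0.0192  1.0839  0.1829] F [-0.0631  0.0667 -0.0906] M [-0.0478  0.0642 -0.0242] w 0.020614242792845693
local [0.0012 0.0988 0.0816] toolz yaw -74.5801528697324 toolx [ 0.0156 -0.0114 -0.9998]
shift [ 0.0031 -0.0012  0.0008]
unit local y in tool [-0.0151  0.0005 -0.9999] down in tool [ 0.9998 -0.012  -0.0151]
('top',) 213 [0.0001 0.0303 0.0008 0.0025] rms 0.002522996340528459 world pitch deg 2.6008239340211086 yaw -74.45528333641941 axis z at grip 0.10071128520201555
('scene',) 63 [ 0.0018  0.0375  0.0019 -0.0086] rms 0.0020761974047202006 world pitch deg 3.006093432341852 yaw -75.09790017642621 axis z at grip 0.10242946331704875
('top', 'scene') 272 [ 0.0008  0.0319  0.0007 -0.0029] rms 0.0025218918899357038 world pitch deg 2.6897761828555993 yaw -74.76696484014292 axis z at grip 0.10142123302171939
```

View pics/p12scene.png

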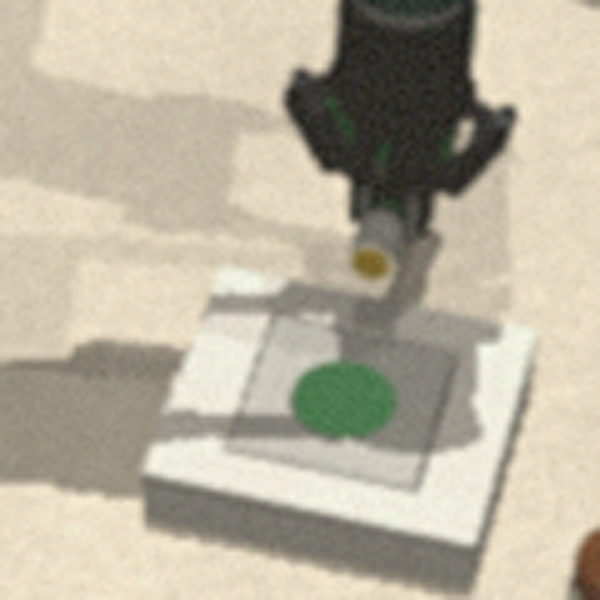

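View pics/p12top.png

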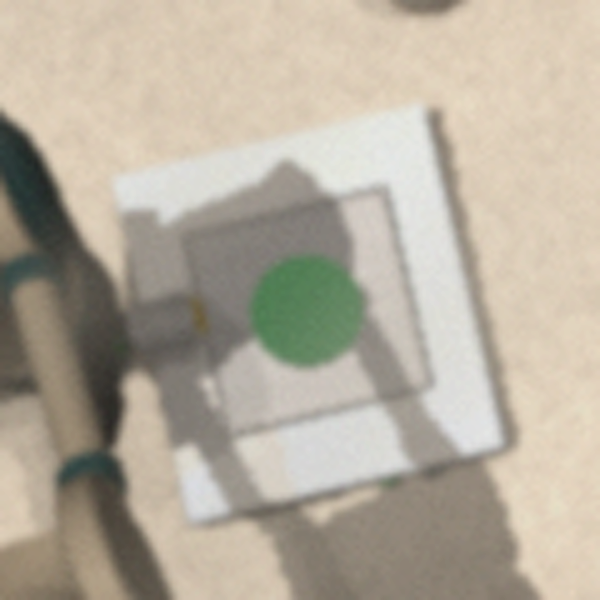

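Run:
```python
from tri import *
X,f=tri(pxc((371,263),290,120,5),pxc((200,315),160,170,5)); s,p,R=pose(); g=p-.019*R[:,0]
M,_=tri(pxc((344,400),290,120,5),pxc((307,310),160,170,5))
print(X,f,"rel tool",R.T@(X-g),"mid",M)
for m in (M,np.array([.58,.2378,.04])):
    d=np.array(m)-X; print("lens to mid in tool",R.T@d,"horiz",np.hypot(d[0],d[1]),"height",X[2]-.04)
```

```text
[0.5689 0.282  0.1065] [-0.2548  0.0563 -0.1361 -0.1905] rel tool [-0.0058  0.0007  0.0535] mid [0.581  0.2379 0.0408]
lens to mid in tool [ 0.0664 -0.0007  0.0447] horiz 0.04572756905856782 height 0.06646992641476224
lens to mid in tool [ 0.0671 -0.0018  0.0446] horiz 0.045615473908901326 height 0.06646992641476224
```

Emit:
play_rows --plan '[[[1,0.002,-0.001,0,0],[1,0.005,-0.001,0,0],[1,0.005,-0.001,0,0],[1,0.005,-0.001,0,0],[1,0.005,-0.001,0,0],[1,0.005,-0.001,0,0]]]'

```text
clock: 18.15
position: [0.5536, 0.3329, 0.0759]
ee_rot: [0.569, 0.428, 0.556, -0.429]
contact_force: [0.2, 0.2, -2.1]
width: 0.0201
```

Run:
```python
from cyl import *
loc([0,.098,.0785])
cyl()
for n in("scene","top"):
    a,d=manip.get_image(n);cv2.imwrite(f"pics/p13{n}.png",a[:,:,::-1])
    if n=="scene": crop(a,"pics/p13c.png",290,120,410,240,5)
    else: crop(a,"pics/p13t.png",160,170,280,290,5)
```

```text
t 18.15 tcp [0.5536 0.3329 0.0759] q [ 0.4434  0.4912  1.5703 -0.0194  1.0722  0.1833] F [ 0.2219  0.2201 -2.0779] M [ 0.035  -0.0009  0.0112] w 0.020143197586815247
local [-0.0002  0.0987  0.0759] toolz yaw -74.57379620273127 toolx [ 0.0145 -0.0119 -0.9998]
shift [-0.0026  0.0003  0.0007]
unit local y in tool [-0.0154  0.0006 -0.9999] down in tool [ 0.9998 -0.0108 -0.0154]
('top',) 205 [0.     0.0175 0.0011 0.002 ] rms 0.002587795482629106 world pitch deg 1.8827941294627721 yaw -74.4725324984628 axis z at grip 0.09491349965809172
('scene',) 64 [ 0.0022  0.0375  0.0013 -0.0082] rms 0.0029254940018859843 world pitch deg 3.0226278560451427 yaw -75.06792241486231 axis z at grip 0.09715871390340729
('top', 'scene') 274 [0.001  0.0368 0.0008 0.007 ] rms 0.002575027058075278 world pitch deg 2.993883138028903 yaw -74.1942252168124 axis z at grip 0.09590028846173708
```

View pics/p13scene.png

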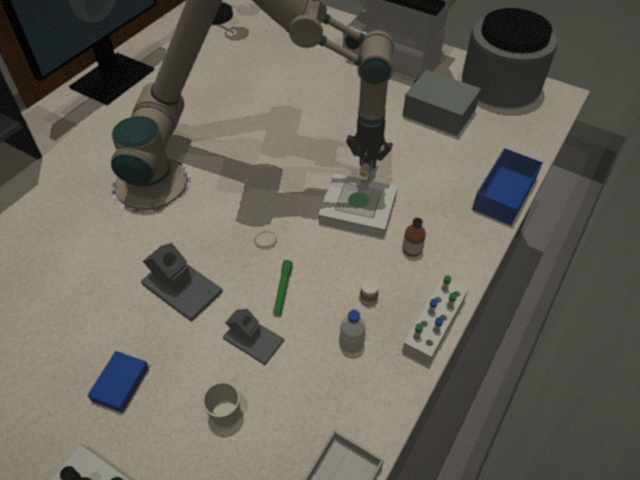

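View pics/p13c.png

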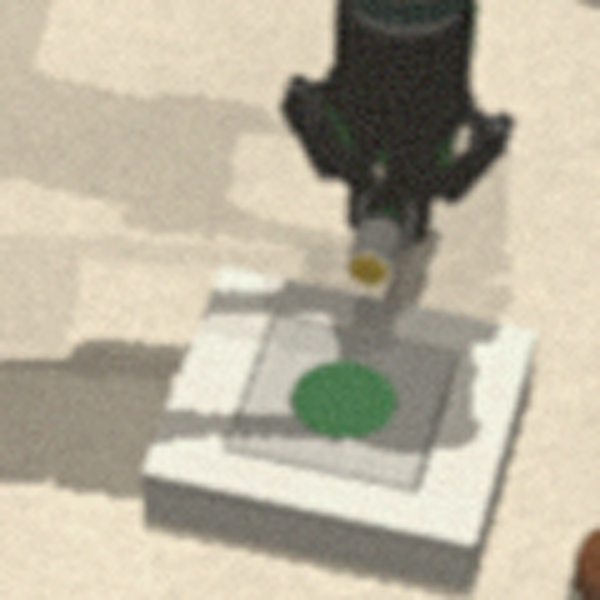

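View pics/p13t.png

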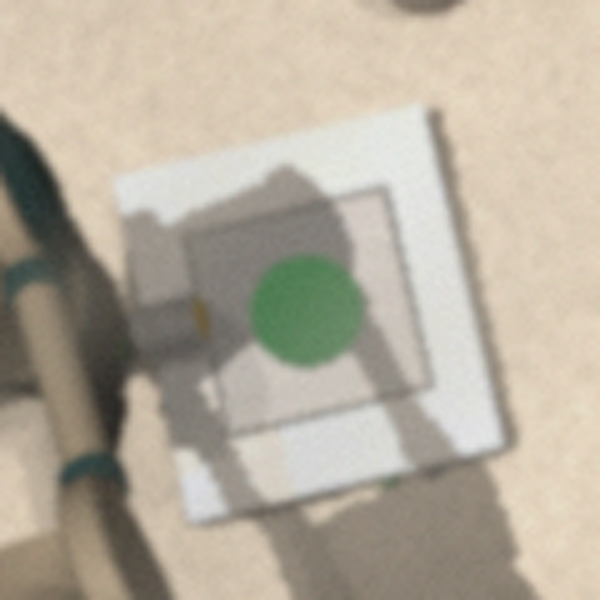

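The lamp is level and still, and the plate is flush. The lens is at top crop (202,317), short of the green middle at (307,310). The bystanders sit at the same pixels as in the first picture, so I'm handing in.

```bash
python3 -c "
from rig import manip
print(manip.sign_off()); print(manip.get_state()['clock'])"
```

```text
the job is handed in; nothing more can be done
None
the job is handed in; nothing more can be done
```

The job is done and handed in at about 18.5 s. I pressed the cover plate down to its hard stop, then drew the black lamp straight out of the small stand. The lamp is now held level over the plate from the stage's +y side.

**How the lamp was levelled:** the moves only turn the tool about the vertical. I levelled the lamp by pivoting it in the grip, pressing its tail lightly (about 6 N) on the rim of the fixed housing and not on the plate.

**Last checks:**
- **Plate:** it stopped at 39.9 mm under about 15 N, and the later pictures show it flush.
- **Lamp position:** the axis is about 6 cm above the plate. The lens measured about 45 mm short of the plate's middle just before a last 5 mm lowering.
- **Surroundings:** the force reading shows only about the lamp's own weight, and the other things sit where they were in the first picture.

**Disagreement:** the two ways of measuring the lamp's tilt differ. Fitting its shape in the depth images gives 2–3° lens-up. Locating the lens in both pictures gave about 7°, but that is sensitive to the 2 mm calibration error. I trusted the shape fit.

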